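Find and release the latched lamp key

TASK

One of the four identical keys on the microscope lamps' switch box has been left latched down. With a fingertip, lightly tap each key in turn, starting at the key next to the small clear dome and working along the row, so lightly that no key goes home; then press the latched key fully home and let go so that it pops up level with the others. Do not push any other key home, and leave the glassware standing where it is.

Things in the scene. Friction and masses are not known exactly. Their poses are not given: they have to be found in the camera images.
- box: grey switch box fixed on the bench, 120 (x) by 280 (y) mm, top face 50 mm above the table. Origin on the table under its centre, x away from the robot, y along the row. Key places: y = +50, +2, -46, -94 mm, x = 0, each in a 3 mm high black frame of 46 by 38 mm. At y = +110 mm, beside the first key, a clear pilot dome 26 mm wide, 13 mm high on a steel ring.
- key_a (a joint): how far down key_a is, in m: 0 = up, about 0.005 = latched down, 0.010 = fully home. One of four identical white push keys, cap 36 mm across the row (box x), 28 mm along it, flat top. The letters say nothing about place: the keys are shuffled among the four places.
- key_a_top (a point): centre of the top face of key_a, moving with it; 68 mm above the table when the key is up, 63 mm when latched, 58 mm when fully home
- key_b (a joint): how far down key_b is, as for key_a. Each up key springs back: it begins to sink at about 1.2 N and is fully home at about 6.5 N. Pushed home, an up key would switch its lamp on.
- key_b_top (a point): centre of the top face of key_b, moving with it; 68 mm above the table when the key is up, 63 mm when latched, 58 mm when fully home
- key_c (a joint): how far down key_c is, as for key_a. Whichever key is latched stays at 0.005 until pressed with about 3.5 N, goes fully home at about 5.5 N, and when let go from there rises by itself to 0.
- key_c_top (a point): centre of the top face of key_c, moving with it; 68 mm above the table when the key is up, 63 mm when latched, 58 mm when fully home
- key_d (a joint): how far down key_d is, as for key_a.
- key_d_top (a point): centre of the top face of key_d, moving with it; 68 mm above the table when the key is up, 63 mm when latched, 58 mm when fully home
- beaker: glass beaker, 68 mm across, 85 mm high, standing loose on the bench; origin at the centre of its underside. Bystander.
- mortar: white ceramic mortar bowl, 100 mm across, 55 mm high, loose; origin at the centre of its underside. Bystander.
- reagent: small amber bottle with white cap, 44 mm across, 85 mm high, loose; origin at the centre of its underside. Bystander.

How it is judged:
By the outcome, as a careful person would: the job done as asked, in the order asked, and still so for the second after the job is handed in, with the robot touching nothing.
It also fails if it takes over 51 s, if anything falls off the work surface, if the arm or the gripper's body presses on something with over 40 N, if the wrist force passes 120 N, or if a joint passes its speed limit or range.

ROBOT

A 6-joint arm with a two-finger parallel gripper is mounted at the origin on the work surface. World frame = base frame: x ahead of the robot, y to its left, z up, the work surface at z = 0. Lengths are in mm, angles in rad, forces in N, time in s.
With the tool pointing down it reaches from about 350 to 875 mm from the base axis. Payload 4.2 kg.
Tool frame: the origin (TCP) lies at the very end of the fingers, on their centre line; the grasp point (between the pads) lies 19 mm behind it; z points along the fingers, y is the line along which they close (so a half turn about z gives the same grasp; the last joint's range is limited). The gripper opens to 85 mm and grips with 20 to 120 N. Pads are 22 mm wide; open, the fingers measure 114 mm over their backs; the gripper's body (76 mm by 85 mm) begins 54 mm behind the grasp point. The pads swing forward as they close: fully open they stand 13 mm farther back than shut.
Start: joints at [1.491, 0.385, 0.008, 0, -1.194, -0.259], TCP at [207.689, 589.461, 231.312] pointing down, gripper open.
Joint ranges: [-3.14, 3.14], [-1.21, 2.06], [-1.07, 1.41], [-3.16, 2.05], [-2.99, -0.16], [-3.1, 3.1]. Speed limits (rad/s): [2.79, 2.79, 3.14, 3.14, 3.14, 3.14].

INTERFACE

Orientations are given as a unit quaternion [x, y, z, w].
In Python, from bench import read_state, get_image, camera_model, job_done gives the robot as it stands.
- The arm moves only by the shell command python3 -m handwheel 'ROWS'. ROWS is JSON, a list of rows, each a list of 7 numbers: the shift along the tool's x, y, z in m, then the turn, a rotation vector about the tool's x, y, z in rad, then the gripper's target within -1 to 1 (fully open at 1, half-way at 0, shut at -1). In form: [[dx, dy, dz, wx, wy, wz, jaw], ...]. A call has 1 to 10 rows; each row is the pose to reach, as a shift and turn from the pose commanded when the call began, along the tool's axes at that moment; what a row does not reach only later rows make up. A row lasts 1/8 s, in which the tool goes at most 62.5 mm and 10.7 degrees, less where a joint would pass 70% of its speed; a pose out of reach is approached as far as the arm can. A call with a gripper value outside its range is refused whole. The fingers move at their own pace and stop on an object; the grip force is fixed at half the most. Time passes only in rows, so rows that repeat a pose let the fingers close. It gives the time, the measured TCP pose, the force, the opening and the grip force at its end, in the units of the state.
- read_state(): the state, without advancing time (a new reading comes with each control period).
- get_image(name): name is "scene" or "top" or "wrist"; returns (picture, depth): 480x640x3 uint8, blue, green, red; 480x640 float32, mm along the optical axis (not along the pixel's ray), 0 where there is no reading.
- camera_model(name): a dict with "K" (3x3 intrinsics, pixels), "rvec" (rotation vector, rad) and "tvec" (3), from world to camera coordinates, as OpenCV has them; the wrist camera has in their place "hand_eye" (4x4, takes a point from camera to tool coordinates, whose origin is the TCP and whose axes are the flange's). Camera axes: x right, y down, z forward; pixel columns grow to the right and rows downward; lengths in mm; the calibration is good to about 2 mm. A picture is of the moment at which its call begins: read the wrist's pose just before it. camera_model takes no time and is no camera call.
- job_done(): hands the job in; it is judged then, once.
The state is a dict: "clock": time; "joints": joint angles; "joint_vel": joint speeds; "joint_efforts": joint torques, N m; "position": TCP position; "ee_rot": TCP orientation; "contact_force": force on the tool from outside, world axes, zero at the start; "wrist_torque": the same for the moment, N m; "gripper_width": finger opening in mm; "grasp_force": force on a finger pad.
Only numpy, scipy, OpenCV 4.12 (cv2) and the standard library are available. Lean on these libraries where they do the work, as an engineer would, in place of code of your own. Each camera call takes 0.05 s, during which the arm holds its last target. There are 200 camera calls.

## Working session

There is one attempt and no reset: what is moved stays moved. The work goes in short steps, Python scripts to look and compute and a shell command to move; the robot and the scene stay as the last step left them, time stands still between calls to the robot, and variables do not carry over. Pictures are saved under pics/ and viewed, at most 10 in all, crops included, and the job is handed in when it is done.

```bash
mkdir -p pics; ls
python3 - <<'E'
from bench import *
import cv2,numpy as np
print(read_state())
for n in("top","scene"):
    p,d=get_image(n); cv2.imwrite(f"pics/{n}0.png",p); np.save(f"pics/{n}0.npy",d); print(n,camera_model(n))
print(camera_model("wrist"))
E
```

```text
pics
{'clock': 0.0, 'joints': array([ 1.49059065e+00,  3.85600835e-01,  6.62152988e-03, -5.04614932e-04,
       -1.19401154e+00, -2.58576458e-01]), 'joint_vel': array([ 0.00077687, -0.00044026, -0.000369  ,  0.00152549, -0.00059258,
       -0.00088445]), 'joint_efforts': array([ 4.06829940e-04, -3.92294955e+01,  1.88401258e+01,  4.18608114e+00,
       -4.53083689e-03, -4.25014434e-06]), 'position': array([207.51169075, 588.92245051, 230.19234945]), 'ee_rot': array([ 9.85671287e-01, -1.68673815e-01, -1.35845070e-04,  1.11378293e-03]), 'contact_force': array([0.39905857, 0.24190157, 0.27535643]), 'wrist_torque': array([0.01222735, 0.01304252, 0.02131573]), 'grasp_force': 0.0, 'gripper_width': 85.58670378889778}
top {'K': array([[507.59446152,   0.        , 309.31860588],
       [  0.        , 507.59446152, 241.77487905],
       [  0.        ,   0.        ,   1.        ]]), 'rvec': array([ 2.12594554, -2.13697244,  0.15298082]), 'tvec': array([ 88.60828353, 594.57987026, 927.85086462])}
scene {'K': array([[609.46550048,   0.        , 325.39052065],
       [  0.        , 609.46550048, 228.90941392],
       [  0.        ,   0.        ,   1.        ]]), 'rvec': array([ 1.74110394,  1.56025121, -0.81129365]), 'tvec': array([-139.95106018, -280.27574061, 1535.37671795])}
{'K': array([[422.88635713,   0.        , 317.33586179],
       [  0.        , 422.88635713, 243.94930286],
       [  0.        ,   0.        ,   1.        ]]), 'hand_eye': array([[-3.84407460e-04, -9.51910705e-01, -3.06375361e-01,
         7.85100174e+01],
       [ 9.99999747e-01, -5.49248804e-04,  4.51826324e-04,
         1.65172582e+00],
       [-5.98374615e-04, -3.06375109e-01,  9.51910676e-01,
        -1.42622767e+02],
       [ 0.00000000e+00,  0.00000000e+00,  0.00000000e+00,
         1.00000000e+00]])}
```

View pics/top0.png

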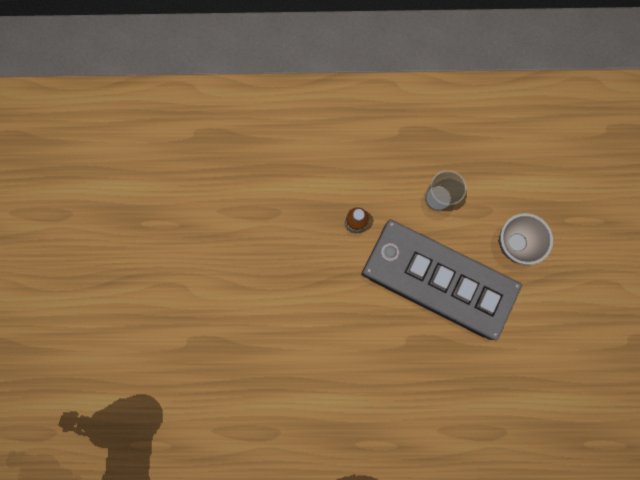

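View pics/scene0.png

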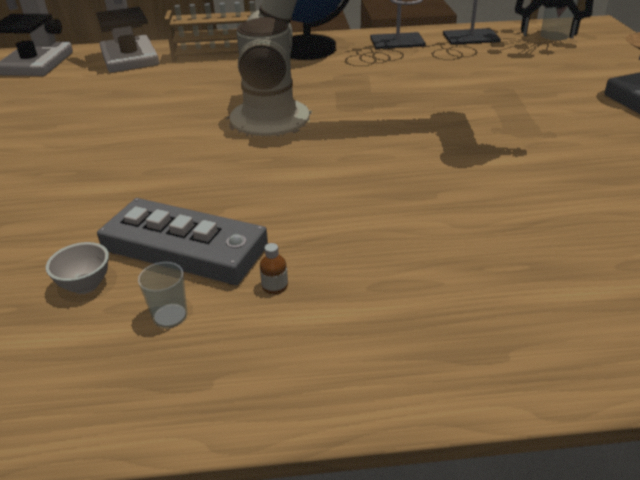

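The top view shows the dome at (390,252), then keys at (420,265), (443,278), (466,290) and (490,301). The bottle, beaker and mortar stand on the far side. Next I cast rays for the keys and dome.

```bash
cat > h.py <<'E'
import cv2,numpy as np
from bench import *
from scipy.spatial.transform import Rotation as R
def cam(n,st=None):
    m=camera_model(n)
    if n=="wrist":
        T=np.eye(4);T[:3,:3]=R.from_quat(st["ee_rot"]).as_matrix();T[:3,3]=st["position"]
        return m["K"],T@m["hand_eye"]
    r=cv2.Rodrigues(m["rvec"])[0];T=np.eye(4);T[:3,:3]=r.T;T[:3,3]=-r.T@m["tvec"];return m["K"],T
def ray(K,T,uv,z):
    d=T[:3,:3]@np.linalg.solve(K,[uv[0],uv[1],1.]);o=T[:3,3];return o+d*(z-o[2])/d[2]
def pt(K,T,uv,dep): return T[:3,:3]@(np.linalg.solve(K,[uv[0],uv[1],1.])*dep)+T[:3,3]
def keys(p,lo,hi,thr=165):
    g=p.min(2);n,l,s,c=cv2.connectedComponentsWithStats((g>thr).astype(np.uint8))
    return [(i,c[i],s[i,4],l==i) for i in range(1,n) if lo<s[i,4]<hi]
E
python3 - <<'E'
from h import *
p=cv2.imread("pics/top0.png");d=np.load("pics/top0.npy");K,T=cam("top")
print(T)
for i,c,a,m in keys(p,150,900,150):
    dd=d[cv2.erode(m.astype(np.uint8),np.ones((5,5)))>0]
    print(c.round(1),a,ray(K,T,c,68).round(1),pt(K,T,c,np.median(dd)).round(1) if dd.size else 0, p[m].mean(0).round(0))
print("dome",ray(K,T,(390,252),55))
for uv,z in(((391,223),50),((368,271),50),((518,286),50),((494,336),50)): print(ray(K,T,uv,z).round(1))
for uv in((358,214),(447,185),(526,240)): print("obj",ray(K,T,uv,85).round())
E
```

```text
[[-3.89984364e-03 -9.87390548e-01  1.58255164e-01  4.40590911e+02]
 [-9.99864510e-01  6.38110213e-03  1.51737524e-02  7.07232239e+01]
 [-1.59922620e-02 -1.58174547e-01 -9.87281652e-01  1.01151458e+03]
 [ 0.00000000e+00  0.00000000e+00  0.00000000e+00  1.00000000e+00]]
[527.4 239. ] 189 [ 594.4 -322.9   68. ] 0 [158. 158. 156.]
[516.8 242.1] 193 [ 588.8 -302.9   68. ] [ 598.2 -326.8    7.6] [164. 162. 159.]
[419.6 265.1] 224 [ 546.5 -120.1   68. ] [ 546.4 -119.9   68.9] [173. 164. 161.]
[443.2 276.8] 226 [ 524.4 -162.8   68. ] [ 524.3 -162.5   69. ] [172. 164. 160.]
[466.7 288.7] 226 [ 502.3 -205.1   68. ] [ 502.2 -204.8   69. ] [172. 163. 160.]
[489.8 300.7] 226 [ 480.  -246.1   68. ] [ 480.2 -247.5   63.7] [171. 163. 159.]
dome [573.27350072 -67.62294867  55.        ]
[630.3 -71.9  50. ]
[537.8 -25.6  50. ]
[ 508.  -306.5   50. ]
[ 415.7 -256.    50. ]
obj [641.  -6.  85.]
obj [ 695. -174.   85.]
obj [ 590. -313.   85.]
```

The fourth key, furthest from the dome, reads 63.7 mm against about 69 for the others, so it is the latched one. I shut the fingers and swing over the row for a close look.

```bash
python3 -m handwheel '[[0.055,0.063,0.003,0,0,0.17,-1],[0.109,0.125,0.006,0,0,0.34,-1],[0.164,0.188,0.009,0,0,0.51,-1],[0.218,0.251,0.012,0,0,0.68,-1],[0.273,0.313,0.015,0,0,0.86,-1],[0.327,0.376,0.018,0,0,1.03,-1],[0.382,0.439,0.021,0,0,1.2,-1],[0.437,0.501,0.024,0,0,1.37,-1],[0.491,0.564,0.027,0,0,1.54,-1],[0.546,0.627,0.03,0,0,1.711,-1]]'
python3 -c "
from h import *
print(read_state()['joints'])"
```

```text
clock: 1.35
position: [438.3, 6.9, 208.8]
ee_rot: [-0.517, 0.856, -0.0, 0.0]
contact_force: [0.9, 1.4, 0.4]
gripper_width: 0.0
grasp_force: 0.0
[ 3.88891175e-01  8.21755347e-02 -4.58397733e-01 -8.08713215e-05
 -1.02961354e+00 -8.73138108e-01]
```

```bash
python3 -m handwheel '[[0.04,-0.047,0.003,0,0,0,-1],[0.08,-0.093,0.006,0,0,0,-1],[0.11,-0.13,0.008,0,0,0,-1],[0.134,-0.155,0.009,0,0,0,-1],[0.134,-0.155,0.009,0,0,0,-1],[0.134,-0.155,0.009,0,0,0,-1]]'
cat > look.py <<'E'
from h import *
import sys
st=read_state();p,d=get_image("wrist");cv2.imwrite(f"pics/{sys.argv[1]}.png",p);K,T=cam("wrist",st)
print(st["position"].round(1),st["ee_rot"].round(4),st["contact_force"].round(2),st["clock"])
for i,c,a,m in keys(p,800,9000,int(sys.argv[2])):
    dd=d[cv2.erode(m.astype(np.uint8),np.ones((9,9)))>0]; dd=dd[dd>0]
    z=pt(K,T,c,np.median(dd)) if dd.size else 0
    print(c.round(),a,ray(K,T,c,68).round(1),np.round(z,1))
E
python3 look.py w1 150
```

```text
clock: 2.1
position: [513.3, -181.2, 199.3]
ee_rot: [-0.519, 0.855, 0.0, -0.0]
contact_force: [-0.2, 0.5, 0.1]
gripper_width: -0.1
grasp_force: 0.0
[ 513.3 -181.2  199.3] [-5.191e-01  8.547e-01  5.000e-04 -4.000e-04] [-0.19  0.49  0.06] 2.1
[53. 93.] 2273 [ 615.2 -334.5   68. ] [ 617.9 -336.2   62.5]
[348.  79.] 2570 [ 451.9 -258.7   68. ] [ 450.4 -259.1   51. ]
[91. 99.] 2737 [ 596.7 -321.2   68. ] [ 619.  -333.9   17.2]
[314. 112.] 2350 [ 479.2 -251.2   68. ] [ 479.3 -251.2   63.1]
[143. 312.] 1263 [ 651.6 -186.4   68. ] [ 667.2 -180.6   43.7]
```

View pics/w1.png

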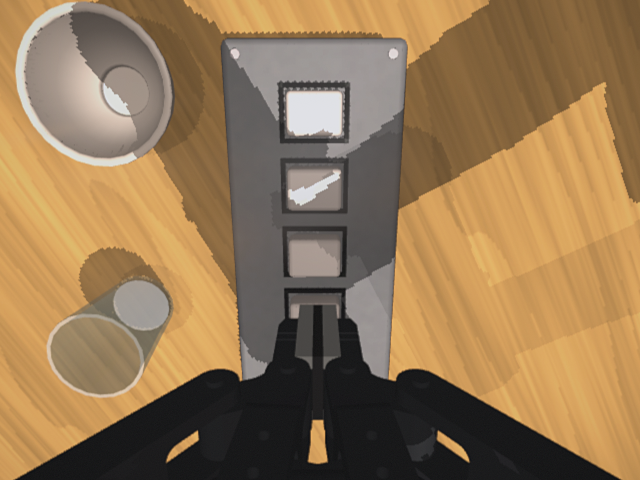

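The wrist view shows, from the top, key 4 at (315,113), key 3 at (314,186) and key 2 at (314,253). Key 1 is mostly hidden by the fingers. I cross-check these positions and heights.

Run:
```python
from h import *
st=read_state();p,d=get_image("wrist");K,T=cam("wrist",st)
for uv,z in(((315,113),63),((314,186.5),68),((314,254),68)):
    u,v=int(uv[0]),int(uv[1]);dd=np.median(d[v-8:v+8,u-10:u+10]);print(ray(K,T,uv,z).round(1),pt(K,T,uv,dd).round(1))
```

```text
[ 479.3 -250.1   63. ] [ 479.3 -250.1   63.1]
[ 501.  -209.8   68. ] [ 501.  -209.8   68.1]
[ 522.5 -168.5   68. ] [ 522.5 -168.5   68. ]
```

```bash
python3 -m handwheel '[[-0.034,-0.001,0.03,0,0,0,-1],[-0.068,-0.001,0.06,0,0,0,-1],[-0.068,-0.001,0.1,0,0,0,-1],[-0.068,-0.001,0.119,0,0,0,-1],[-0.068,-0.001,0.119,0,0,0,-1],[-0.068,-0.001,0.119,0,0,0,-1],[-0.068,-0.001,0.119,0,0,0,-1]]'
python3 look.py w2 150
```

```text
clock: 3.08
position: [546.9, -121.4, 82.2]
ee_rot: [-0.519, 0.855, -0.001, 0.001]
contact_force: [-0.2, 0.6, -1.0]
gripper_width: 0.3
grasp_force: 0.0
[ 546.9 -121.4   82.2] [-5.193e-01  8.546e-01 -7.000e-04  1.200e-03] [-0.18  0.56 -0.99] 3.075
[225.  29.] 3983 [ 526.  -229.3   68. ] [ 527.8 -233.3   51. ]
[320. 188.] 5593 [ 522.5 -167.    68. ] [ 522.5 -167.    68.2]
[ 48. 286.] 5154 [ 637.9 -182.2   68. ] [ 662.  -180.2   38.6]
```

View pics/w2.png

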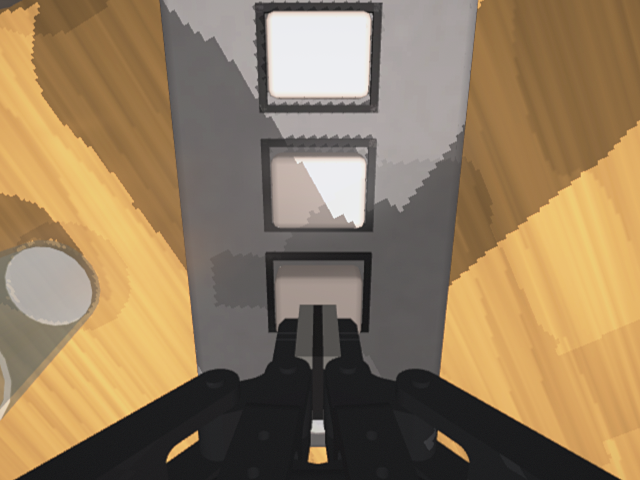

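```bash
python3 -m handwheel '[[0,0,0,0,0,0,-1]]'; python3 -m handwheel '[[0,0,0.01,0,0,0,-1],[0,0,0.01,0,0,0,-1],[0,0,0.01,0,0,0,-1]]';  python3 -m handwheel '[[0,0,0.003,0,0,0,-1],[0,0,0.004,0,0,0,-1],[0,0,0.004,0,0,0,-1]]'; python3 -m handwheel '[[0,0,0.002,0,0,0,-1],[0,0,0.002,0,0,0,-1]]'
```

```text
clock: 3.25
position: [546.4, -121.6, 81.5]
ee_rot: [-0.519, 0.855, -0.0, 0.001]
contact_force: [-0.5, 0.6, 0.2]
gripper_width: 0.1
grasp_force: 0.0
clock: 3.62
position: [545.9, -121.7, 70.5]
ee_rot: [-0.519, 0.855, 0.0, -0.0]
contact_force: [-0.7, -0.0, 0.7]
gripper_width: 0.4
grasp_force: 0.0
clock: 4.0
position: [546.4, -121.6, 67.0]
ee_rot: [-0.519, 0.855, -0.0, 0.0]
contact_force: [0.2, -0.1, 1.0]
gripper_width: -0.1
grasp_force: 0.9
clock: 4.25
position: [546.4, -121.6, 65.0]
ee_rot: [-0.519, 0.855, -0.0, 0.0]
contact_force: [-0.1, -0.0, 2.4]
gripper_width: 0.0
grasp_force: 1.4
```

Key 1 was tapped, about 3 mm deep at 2.4 N. Next I lift, move along to key 2 and tap it the same way.

```bash
python3 -m handwheel '[[0,0,-0.015,0,0,0,-1],[0,0,-0.02,0,0,0,-1],[0.024,0,-0.02,0,0,0,-1],[0.048,0,-0.02,0,0,0,-1],[0.048,0,-0.02,0,0,0,-1],[0.048,0,-0.01,0,0,0,-1],[0.048,0,-0.006,0,0,0,-1],[0.048,0,-0.006,0,0,0,-1]]'; python3 -m handwheel '[[0,0,0.003,0,0,0,-1],[0,0,0.004,0,0,0,-1],[0,0,0.004,0,0,0,-1]]'; python3 -m handwheel '[[0,0,0.002,0,0,0,-1],[0,0,0.002,0,0,0,-1]]'
```

```text
clock: 5.25
position: [523.8, -163.7, 70.0]
ee_rot: [-0.52, 0.854, 0.0, -0.001]
contact_force: [0.8, -0.1, -0.4]
gripper_width: -0.1
grasp_force: 0.0
clock: 5.62
position: [524.3, -164.0, 67.0]
ee_rot: [-0.519, 0.855, -0.0, 0.0]
contact_force: [0.8, 0.7, 2.5]
gripper_width: 0.1
grasp_force: 0.8
clock: 5.88
position: [524.4, -164.1, 65.0]
ee_rot: [-0.519, 0.855, -0.0, 0.0]
contact_force: [0.7, 1.6, 3.0]
gripper_width: -0.0
grasp_force: 1.4
```

```bash
python3 -m handwheel '[[0,0,-0.015,0,0,0,-1],[0,0,-0.02,0,0,0,-1],[0.024,0,-0.02,0,0,0,-1],[0.048,0,-0.02,0,0,0,-1],[0.048,0,-0.02,0,0,0,-1],[0.048,0,-0.01,0,0,0,-1],[0.048,0,-0.006,0,0,0,-1],[0.048,0,-0.006,0,0,0,-1]]'; python3 -m handwheel '[[0,0,0.003,0,0,0,-1],[0,0,0.004,0,0,0,-1],[0,0,0.004,0,0,0,-1]]'; python3 -m handwheel '[[0,0,0.002,0,0,0,-1],[0,0,0.002,0,0,0,-1]]'; python3 -m handwheel '[[0,0,-0.015,0,0,0,-1],[0,0,-0.02,0,0,0,-1],[0.024,0,-0.02,0,0,0,-1],[0.048,0,-0.02,0,0,0,-1],[0.048,0,-0.02,0,0,0,-1],[0.048,0,-0.01,0,0,0,-1],[0.048,0,-0.002,0,0,0,-1],[0.048,0,-0.002,0,0,0,-1]]'
```

```text
clock: 6.88
position: [501.6, -206.3, 70.0]
ee_rot: [-0.52, 0.854, 0.0, -0.001]
contact_force: [-0.0, -0.8, 0.1]
gripper_width: 0.3
grasp_force: 0.0
clock: 7.25
position: [502.2, -206.7, 67.0]
ee_rot: [-0.519, 0.855, -0.0, 0.0]
contact_force: [0.5, 0.2, 0.2]
gripper_width: 0.3
grasp_force: 0.8
clock: 7.5
position: [502.3, -206.7, 65.0]
ee_rot: [-0.519, 0.855, -0.0, 0.0]
contact_force: [-0.5, 1.7, 1.7]
gripper_width: 0.1
grasp_force: 1.4
clock: 8.5
position: [479.2, -248.7, 65.6]
ee_rot: [-0.519, 0.854, 0.001, -0.001]
contact_force: [-0.7, 0.9, 1.3]
gripper_width: -0.4
grasp_force: 0.0
```

Keys 2 and 3 are tapped. Now I feel for latched key 4 in small steps.

```bash
python3 -m handwheel '[[0,0,0.001,0,0,0,-1],[0,0,0.001,0,0,0,-1],[0,0,0.001,0,0,0,-1]]';python3 -m handwheel '[[0,0,0.001,0,0,0,-1],[0,0,0.001,0,0,0,-1],[0,0,0.001,0,0,0,-1]]'
```

```text
clock: 8.88
position: [479.9, -249.4, 66.0]
ee_rot: [-0.519, 0.855, -0.0, 0.0]
contact_force: [-0.5, -0.6, 0.2]
gripper_width: 0.0
grasp_force: 0.0
clock: 9.25
position: [479.7, -249.4, 64.8]
ee_rot: [-0.519, 0.855, -0.0, -0.0]
contact_force: [-0.1, -0.2, -0.1]
gripper_width: -0.1
grasp_force: 0.0
```

```bash
python3 -m handwheel '[[0,0,0.0005,0,0,0,-1],[0,0,0.0005,0,0,0,-1],[0,0,0.0005,0,0,0,-1]]'
```

```text
clock: 9.62
position: [479.7, -249.4, 64.2]
ee_rot: [-0.519, 0.855, 0.0, -0.0]
contact_force: [0.8, 0.1, 0.3]
gripper_width: 0.3
grasp_force: 0.0
```

```bash
python3 -m handwheel '[[0,0,0.0005,0,0,0,-1],[0,0,0.0005,0,0,0,-1],[0,0,0.0005,0,0,0,-1]]'
```

```text
clock: 10.0
position: [479.7, -249.4, 63.7]
ee_rot: [-0.519, 0.855, 0.0, -0.0]
contact_force: [-0.0, 0.7, 0.4]
gripper_width: -0.1
grasp_force: 0.0
```

```bash
python3 -m handwheel '[[0,0,0.0005,0,0,0,-1],[0,0,0.0005,0,0,0,-1],[0,0,0.0005,0,0,0,-1]]'
```

```text
clock: 10.38
position: [479.7, -249.4, 63.2]
ee_rot: [-0.519, 0.855, 0.0, -0.0]
contact_force: [-0.2, 0.5, -0.4]
gripper_width: -0.2
grasp_force: 0.0
```

```bash
python3 -m handwheel '[[0,0,0.0004,0,0,0,-1],[0,0,0.0004,0,0,0,-1],[0,0,0.0004,0,0,0,-1]]'
```

```text
clock: 10.75
position: [479.7, -249.4, 63.1]
ee_rot: [-0.519, 0.855, -0.0, 0.0]
contact_force: [-0.9, 0.9, 3.3]
gripper_width: -0.0
grasp_force: 1.6
```

```bash
python3 -m handwheel '[[0,0,0.0003,0,0,0,-1],[0,0,0.0003,0,0,0,-1],[0,0,0.0003,0,0,0,-1]]'
```

```text
clock: 11.12
position: [479.7, -249.4, 62.6]
ee_rot: [-0.519, 0.855, -0.0, 0.0]
contact_force: [-0.8, 0.7, 4.1]
gripper_width: -0.3
grasp_force: 1.8
```

Key 4 was tapped with contact at 3–4 N; it gave only about 0.4 mm and stayed near 63 mm. I lift clear, then press it fully home.

```bash
python3 -m handwheel '[[0,0,-0.01,0,0,0,-1],[0,0,-0.02,0,0,0,-1],[0,0,-0.02,0,0,0,-1],[0,0,-0.02,0,0,0,-1],[0,0,-0.003,0,0,0,-1],[0,0,0.001,0,0,0,-1],[0,0,0.003,0,0,0,-1],[0,0,0.004,0,0,0,-1],[0,0,0.004,0,0,0,-1]]'; python3 -m handwheel '[[0,0,0.001,0,0,0,-1],[0,0,0.0015,0,0,0,-1],[0,0,0.0015,0,0,0,-1]]'
```

```text
clock: 12.25
position: [479.1, -249.2, 58.9]
ee_rot: [-0.519, 0.855, 0.0, -0.0]
contact_force: [-3.2, 1.4, 4.8]
gripper_width: 0.2
grasp_force: 2.6
clock: 12.62
position: [479.2, -249.2, 58.1]
ee_rot: [-0.519, 0.855, 0.0, -0.0]
contact_force: [-3.4, 3.7, 9.2]
gripper_width: -0.1
grasp_force: 4.3
```

```bash
python3 -m handwheel '[[0,0,0.0007,0,0,0,-1],[0,0,0.0007,0,0,0,-1]]'; python3 -m handwheel '[[0,0,-0.006,0,0,0,-1],[0,0,-0.02,0,0,0,-1],[0,0,-0.06,0,0,0,-1],[-0.03,0,-0.1,0,0,0,-1],[-0.06,0,-0.13,0,0,0,-1],[-0.06,0,-0.14,0,0,0,-1],[-0.06,0,-0.14,0,0,0,-1],[-0.06,0,-0.14,0,0,0,-1]]'
python3 - <<'E'
from h import *
st=read_state();p,d=get_image("wrist");cv2.imwrite("pics/w3.png",p);K,T=cam("wrist",st);print(st["clock"])
Kt,Tt=cam("top");pt_,dt=get_image("top");cv2.imwrite("pics/t1.png",pt_)
for X in((479.5,-249.4),(501.6,-207),(523.8,-164.3),(545.8,-121.8)):
    o=[]
    for k,t,dd in((K,T,d),(Kt,Tt,dt)):
        c=np.linalg.inv(t)@[*X,68,1];u,v=(k@c[:3]/c[2])[:2].round().astype(int)
        w=dd[max(v-3,0):v+4,u-3:u+4] if 0<=v<480 and 0<=u<640 else np.zeros(0)
        o.append((u,v,pt(k,t,(u,v),np.median(w))[2].round(1) if w.size else None))
    print(X,o)
E
```

```text
clock: 12.88
position: [479.2, -249.2, 58.0]
ee_rot: [-0.519, 0.855, 0.0, -0.0]
contact_force: [-4.1, 3.9, 12.8]
gripper_width: -0.2
grasp_force: 6.5
clock: 13.88
position: [506.1, -196.5, 195.0]
ee_rot: [-0.519, 0.855, 0.001, -0.001]
contact_force: [-0.6, 0.6, 0.2]
gripper_width: -0.2
grasp_force: 0.0
13.875
(479.5, -249.4) [(np.int64(316), np.int64(144), np.float64(68.0)), (np.int64(492), np.int64(301), np.float64(296.9))]
(501.6, -207) [(np.int64(316), np.int64(218), np.float64(67.9)), (np.int64(468), np.int64(289), np.float64(534.4))]
(523.8, -164.3) [(np.int64(316), np.int64(286), np.float64(67.8)), (np.int64(444), np.int64(277), np.float64(558.9))]
(545.8, -121.8) [(np.int64(316), np.int64(347), np.float64(227.8)), (np.int64(421), np.int64(265), np.float64(551.4))]
```

View pics/w3.png

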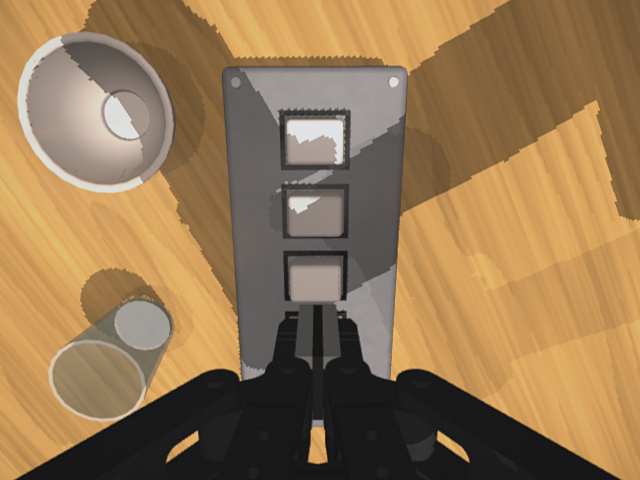

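Key 4 at (315,143) now reads 68.0 mm, level with keys 3 and 2 at (316,215) and (316,278). Key 1 is hidden under the fingers, but its tap only reached about 3 mm. The beaker and mortar are where they were, and the robot is clear.

```bash
python3 -c "
from bench import job_done
print(job_done())"
```

```text
the job is handed in; nothing more can be done
None
```

I tapped all four keys in order from the dome end, then pressed the latched fourth key home; it popped up to 68 mm, level with keys 2 and 3 (key 1, tapped about 3 mm deep, was hidden from the last look), and I handed the job in at about 14 s with the robot clear and nothing knocked.

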